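Empty the deburring drum into its tray

TASK

The two couplings in the hand-cranked deburring drum are finished. Slide the heavy steel tray flat along the table into the stand, under the drum, until it is home against the stop bar; then crank the drum over until its open port faces straight down and both couplings have dropped into the tray, and crank it back until the port faces straight up for the next load. Leave the other things on the table where they lie.

Things in the scene. Friction and masses are not known exactly. Their poses are not given: they have to be found in the camera images.
- stand: Grey stand of the drum, fixed to the table: two A-frames with bearings, joined by foot bars. Origin on the table under the middle of the drum; x is the direction in which the tray slides in (open mouth at -x), y runs along the drum's axis, z up. The axis is 135 mm above the table. 142 mm wide over its outsides; the crank is at its -y end, outside the frame.
- mouth (a point): Middle of the stand's mouth, 62 mm along -x of the stand's origin. From here to the stop bar the way between the foot bars (16 mm high) is 114 mm wide; before it thin flared plates, 30 mm high, widen it to about 137 mm at 86 mm from the origin. Axes as the stand.
- stop_face (a point): Middle of the near face of the steel stop bar (30 mm high) that joins the foot bars at the stand's far end, 62 mm along +x of the stand's origin; the tray's front end comes to rest against it. Axes as the stand.
- tray: Heavy open sheet-steel tray, 174 long (x) x 98 wide (y) x 40 mm high, wall 3 mm, rubber floor 5 mm above the table, 0.7 to 1 kg. Origin at the centre of its underside, x towards the end that enters the stand first. It starts in front of the mouth, up to 0.2 rad askew. Home, its centre is 25 mm short (-x) of the stand's origin and its rear end 112 mm short.
- tray_rear (a point): Middle of the tray's rear end face, half-way up (20 mm); axes as the tray. The tray slides with friction and stops where it is left. About 10 N along x on the rear end 35 mm off its middle moves that corner on and swings the tray very roughly 0.07 rad per 10 mm, so that pushes on the two rear corners in turn walk it forward straight.
- drum (a joint): Turn of the drum, rad: 0 = port straight up (crank arm level, towards the stand's -x); growing, the crank rises over the top and comes down at +x while the port goes to +x and then down; 3.14 = port straight down, crank level at +x. Starts within 0.25 of 0; turns both ways, with friction of 0.2 N m (4 N at the crank), and stays where it is left.
- port (a point): Middle of the drum's open side (port), 48 mm from the axis; its z axis points straight out of the port. The drum is a hexagonal aluminium barrel, 111 mm over corners, 78 mm long inside, with steel end discs 116 mm in diameter; the port is one whole side, about 50 x 78 mm. The drum's lowest point is 77 mm above the table.
- crank_grip (a point): Centre of the black crank handle, a freely spinning sleeve 17 mm in diameter, 44 mm long, its axis along the stand's y. At drum angle q it is at stand x = -55 cos q, y = -108, z = 135 + 55 sin q mm. The flat crank arm, 18 mm wide, lies 26 mm from the sleeve's centre towards the drum. (The axes of this entry spin with the sleeve.)
- part_0_mid (a point): Centre of one of two equal chromed steel couplings, 33 mm in diameter and 46 mm long (z along its length), lying loose inside the drum at the start; about 62 g.
- part_1_mid (a point): Centre of one of two equal chromed steel couplings, 33 mm in diameter and 46 mm long (z along its length), lying loose inside the drum at the start; about 62 g.
- cover: Drum's cover plate, taken off, lying on the table: 54 x 82 mm plate with a wire handle, 28 mm high. Origin under its centre. To be left alone.
- adapter_c: Black adapter box 44 x 91 x 26 mm farther off, on the left. Origin under its centre. To be left alone.
- adapter_a: Black adapter box 44 x 91 x 26 mm near the table's corner nearest the robot. Origin under its centre. To be left alone.

How it is judged:
On the way, in this order (a step that is already met when the one before it is completed fails the run):
1. the tray is home against the stop bar under the drum, with the port still up (x of tray in the frame of stand between -0.032 and -0.019 m and angle between the x axis of tray and the x axis of stand, either way round below 0.1 rad and y of tray in the frame of stand between -0.014 and 0.014 m and angle between port's own z axis and vertical below 0.6 rad), for 0.2 s.
2. the port faces down and both couplings lie in the tray (angle between port's own z axis and vertical above 2.84 rad and x of tray in the frame of stand between -0.032 and -0.019 m and angle between the x axis of tray and the x axis of stand, either way round below 0.1 rad and y of tray in the frame of stand between -0.014 and 0.014 m and x of part_0_mid in the frame of tray between -0.083 and 0.083 m and y of part_0_mid in the frame of tray between -0.045 and 0.045 m and z of each of part_0_mid, part_1_mid in the frame of tray below 0.05 m and x of part_1_mid in the frame of tray between -0.083 and 0.083 m and y of part_1_mid in the frame of tray between -0.045 and 0.045 m), for 0.2 s.
At the end, for the whole second after the job is handed in: The tray is home in the stand (its front end within 7 mm of the stop bar, within 14 mm of the middle, askew by less than 0.1 rad), both couplings lie inside it, and the drum stands still with its port within 0.3 rad of straight up. On the way the port has faced down to within 0.3 rad (x of tray in the frame of stand between -0.032 and -0.019 m and angle between the x axis of tray and the x axis of stand, either way round below 0.1 rad and y of tray in the frame of stand between -0.014 and 0.014 m and x of part_0_mid in the frame of tray between -0.083 and 0.083 m and y of part_0_mid in the frame of tray between -0.045 and 0.045 m and z of each of part_0_mid, part_1_mid in the frame of tray below 0.05 m and x of part_1_mid in the frame of tray between -0.083 and 0.083 m and y of part_1_mid in the frame of tray between -0.045 and 0.045 m and angle between port's own z axis and vertical below 0.3 rad and velocity of joint drum between -0.05 and 0.05 rad/s and linear speed of tray below 0.01 m/s); the robot touches nothing.
It fails at once if the tray is lifted off the table or tipped (height (world z) of tray above 0.012 m or angle between tray's own z axis and vertical above 0.12 rad).
It fails at once if one of the things lying about (cover, adapters) is disturbed: moved by more than 20 mm (distance of any of cover, adapter_c, adapter_a from where it was at the start of the episode above 0.02 m).
It also fails if it takes over 64 s, if anything falls off the work surface, if the arm or the gripper's body presses on something with over 40 N, if the wrist force passes 120 N, or if a joint passes its speed limit or range.

ROBOT

A 7-joint arm with a two-finger parallel gripper is mounted at the origin on a cart in front of the work surface, level with it; the furniture and walls round the work are solid. World frame = base frame: x ahead of the robot, y to its left, z up, the work surface at z = 0. Lengths are in m, angles in rad, forces in N, time in s.
With the tool pointing down it reaches from about 0.4 to 0.875 m from the base axis. Payload 19.3 kg.
Tool frame: the origin (TCP) lies between the finger pads; the fingertips stand 11 mm ahead of it and the grasp point (between the pads) lies 8 mm behind it; z points along the fingers, x is the direction in which the jaws open and shut, and the axes are right-handed (so a half turn about z gives the same grasp; the last joint's range is limited). The gripper opens to 85 mm and grips with 20 to 120 N. Pads are 22 mm wide; open, the fingers measure 114 mm over their backs; the gripper's body (76 mm by 85 mm) begins 54 mm behind the grasp point. The pads swing forward as they close: fully open they stand 13 mm farther back than shut.
Start: joints at [-1.379, 0.521, -0.036, 1.599, 0.021, 1.021, -0.113], TCP at [0.162, 0.604, 0.242] pointing down, gripper open.
Joint ranges: [-2.91, 2.91], [-0.3, 2.13], [-1.5, 1.42], [0.17, 2.43], [-1.26, 4.41], [0.16, 1.93], [-2.52, 2.52]. Speed limits (rad/s): [1.89, 1.89, 2.39, 2.39, 3.01, 3.01, 3.01].

INTERFACE

Orientations are given as a rotation vector (axis times angle).
In Python, from cell import observe, snapshot, close_job gives the robot as it stands. The module is installed in compiled form; this text tells all that it offers.
- The arm moves only by the tool move_arm, never from a script. Its argument "steps" is a list that holds one entry, the list of rows, each a list of 5 numbers: the shift along the tool's x, y, z in cm, then the turn about the tool's z in rad, then the closure, from 0 (fully open) to 1 (shut). A call has 1 to 20 rows; each row shifts and turns the pose as measured when the row begins, along the tool's axes as they then stand; what a row does not reach is not made up. A row lasts 1/12 s, in which the tool goes at most 41.7 mm and 7.16 degrees, less where a joint would pass 70% of its speed; a pose out of reach is approached as far as the arm can. A call is refused whole if a number of a shift passes 4.17 or a number of a turn 0.125, either way. A call with a gripper value outside its range is refused whole. The fingers move at their own pace and stop on an object; "grip_force" is the grip in N (left out, the last holds). Time passes only in rows, so rows that do not move let the fingers close. It gives the time, the measured TCP pose, the force and the opening at its end, in the units of the state.
- observe(): the state, without advancing time (a new reading comes with each control period).
- snapshot(name): name is "scene" or "top" or "wrist"; returns a dict with "image" (384x512x3 uint8, red, green, blue), "depth" (384x512 float32, m along the optical axis (not along the pixel's ray), 0 where there is no reading), "fov_y" (degrees; the focal length in pixels is half the picture's height over the tangent of half this angle, whatever the lens; pixels are square), "cx", "cy" (the principal point, pixels), "extrinsics" (4x4, takes a point from world to camera coordinates). Camera axes: x right, y down, z forward; pixel columns grow to the right and rows downward; lengths in m; the calibration is good to about 2 mm. A picture is of the moment at which its call begins.
- close_job(): hands the job in, once; it reports no verdict.
The state is a dict: "time_s": time; "qpos": joint angles; "qvel": joint speeds; "effort": joint torques, N m; "ee_pos": TCP position; "ee_rot": TCP orientation; "ft_force": force on the tool from outside, world axes, zero at the start; "wrist_torque": the same for the moment, N m; "grip_width": finger opening in m.
Only numpy, scipy, OpenCV 4.12 (cv2) and the standard library are available. Lean on these libraries where they do the work, as an engineer would, in place of code of your own. Each camera call takes 0.05 s, during which the arm holds its last target.

## Working session

There is one attempt and no reset: what is moved stays moved. The work goes in short steps, Python scripts to look and compute and a tool call to move; the robot and the scene stay as the last step left them, time stands still between calls to the robot, and variables do not carry over. Pictures are saved under pics/ and viewed, and the job is handed in when it is done.

Besides the shell and the picture viewer there is one more tool, called as name(argument=value, ...), one argument or row to a line, values as JSON. move_arm: Moves the arm, as the interface text tells. Its arguments: {"type":"object","properties":{"steps":{"type":"array","items":{"type":"array","items":{"type":"array","items":{"type":"number"}}}},"grip_force":{"type":"number"}},"required":["steps"]}

```bash
mkdir -p pics; cat > h.py <<'E'
import numpy as np, cv2
from cell import observe, snapshot
def snap(name,fn):
    s=snapshot(name); cv2.imwrite('pics/'+fn+'.png',s['image'][:,:,::-1]); np.savez('pics/'+fn+'.npz',**s); return s
def K(s):
    f=192/np.tan(np.radians(s['fov_y'])/2); return f
def cloud(s):
    f=K(s); v,u=np.mgrid[:384,:512]; d=s['depth']
    p=np.stack([(u-s['cx'])/f*d,(v-s['cy'])/f*d,d],-1)
    E=s['extrinsics']; return (p-E[:3,3])@E[:3,:3]
def ray(s,u,v,z):
    f=K(s); E=s['extrinsics']; R=E[:3,:3]; c=-R.T@E[:3,3]
    d=R.T@np.array([(u-s['cx'])/f,(v-s['cy'])/f,1]); return c+d*(z-c[2])/d[2]
def proj(s,p):
    E=s['extrinsics'];q=E[:3,:3]@np.array(p)+E[:3,3];f=K(s);return q[0]/q[2]*f+s['cx'],q[1]/q[2]*f+s['cy']
E
python3 - <<'E'
from h import *
for n in ['scene','top','wrist']:
    s=snap(n,n+'0'); E=s['extrinsics']; print(n,s['fov_y'],s['cx'],s['cy'],-E[:3,:3].T@E[:3,3],E[2,:3],(s['depth']>0).mean())
print(observe())
E
```

```text
scene 47.60665345744748 254.98310276150391 198.91469683774 [ 0.00393156 -0.59209372  0.86817068] [ 0.45789705  0.63084795 -0.62638739] 0.9958648681640625
top 55.83711463416444 253.77012660945041 190.6627951067471 [0.47225401 0.14381446 1.08379266] [ 9.00433539e-02  1.73775240e-04 -9.95937832e-01] 0.9958343505859375
wrist 70.54364513785839 254.2365179755428 191.01872259999004 [0.09087314 0.62179969 0.37345952] [ 0.27871581 -0.07583517 -0.95737481] 0.9959665934244791
{'time_s': 0.15, 'qpos': array([-1.37913843,  0.52185651, -0.03632314,  1.59986437,  0.02121701,
        1.02112352, -0.11280655]), 'qvel': array([ 0.00025155, -0.0018056 , -0.00062266, -0.00060931,  0.00052429,
       -0.00091767,  0.00033523]), 'effort': array([ 1.42037679e-03, -9.27389216e+01,  1.98056526e+00, -3.70051396e+01,
        1.79960736e-02,  6.25393310e-03,  9.98942437e-05]), 'ee_pos': array([0.1617689 , 0.60344723, 0.24187537]), 'ee_rot': array([ 2.49199780e+00,  1.91203378e+00, -1.00310994e-03]), 'ft_force': array([-0.00945575, -0.63335504, -0.1912119 ]), 'wrist_torque': array([ 0.03859564,  0.06266578, -0.02738624]), 'grip_width': 0.08555064997848148}
```

View pics/scene0.png

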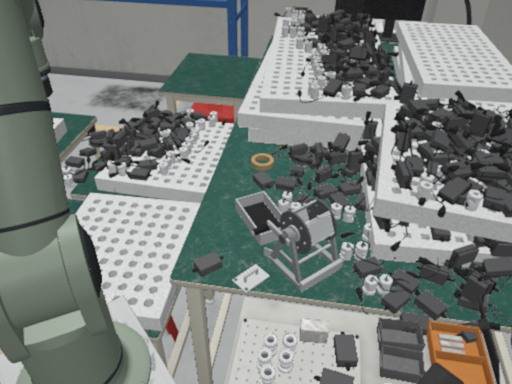

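View pics/top0.png

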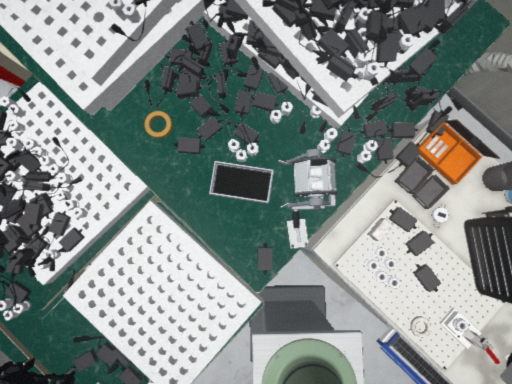

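View pics/wrist0.png

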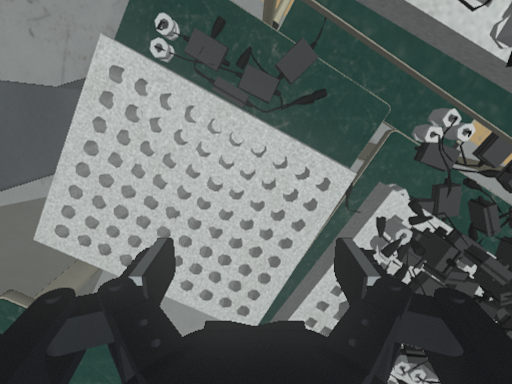

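```bash
python3 - <<'E'
from h import *
s=dict(np.load('pics/top0.npz'))
c=s['image'][130:290,180:360,::-1]; cv2.imwrite('pics/topz.png',cv2.resize(c,None,fx=4.4,fy=3.7*4.4/4.4 if 0 else 3.7,interpolation=cv2.INTER_CUBIC) if 0 else cv2.resize(c,None,fx=3.7,fy=3.7,interpolation=cv2.INTER_CUBIC))
t=dict(np.load('pics/scene0.npz'))
c=t['image'][180:300,190:370,::-1]; cv2.imwrite('pics/scenez.png',cv2.resize(c,None,fx=4.4,fy=4.4,interpolation=cv2.INTER_CUBIC))
P=cloud(s)
for (u,v) in [(241,182),(212,163),(272,167),(297,212),(315,178),(297,240),(250,215)]: print(u,v,P[v,u].round(4))
E
```

```text
241 182 [0.5968 0.1818 0.0035]
212 163 [0.6567 0.2684 0.0012]
272 167 [0.6405 0.0876 0.002 ]
297 212 [0.4994 0.0331 0.1432]
315 178 [ 0.5935 -0.0255  0.0915]
297 240 [0.4213 0.0203 0.0127]
250 215 [ 0.4976  0.1568 -0.0045]
```

View pics/topz.png

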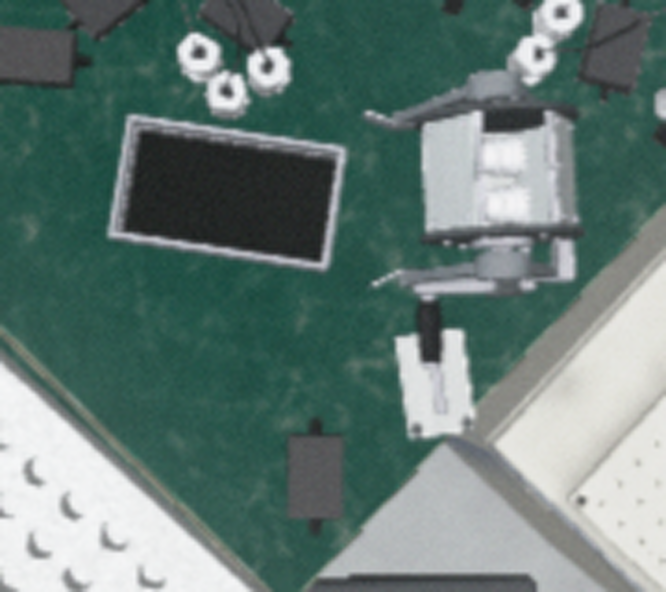

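View pics/scenez.png

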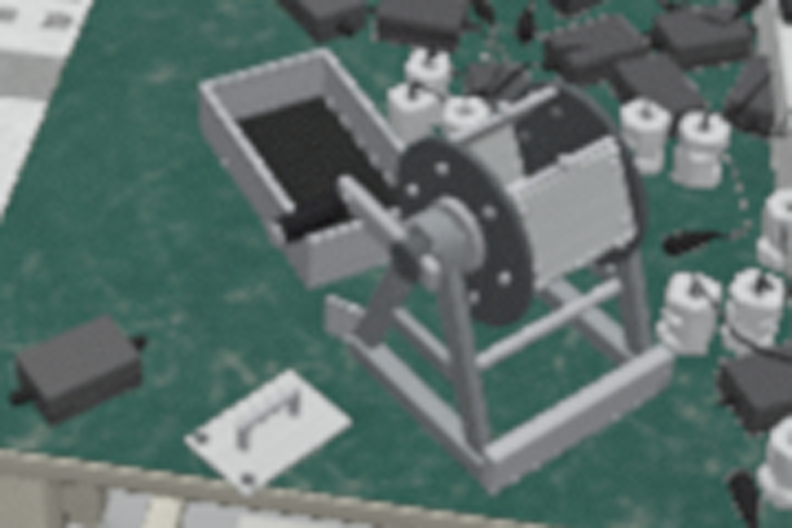

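```bash
python3 - <<'E'
from h import *
s=dict(np.load('pics/top0.npz'));t=dict(np.load('pics/scene0.npz'))
z=lambda u,v:(180+u/3.7-.5+.5/3.7,130+v/3.7-.5+.5/3.7)
for q in [(128,115),(345,147),(327,268),(108,238)]: print('tray',ray(s,*z(*q),.04).round(4))
zz=lambda u,v:(190+u/4.4-.4,180+v/4.4-.4)
for q in [(203,87),(325,50),(308,258)]: print('tray scene',ray(t,*zz(*q),.04).round(4))
for q in [(492,460),(672,350)]: print('bar outer top',ray(t,*zz(*q),.03).round(4))
for q in [(490,490)]: print('bar outer bot',ray(t,*zz(*q),0).round(4))
# maps 2 px/mm
A=[]
for d in (s,t):
    P=cloud(d).reshape(-1,3); C=d['image'].reshape(-1,3)
    m=(P[:,0]>.4)&(P[:,0]<.75)&(P[:,1]>-.15)&(P[:,1]<.3)&(P[:,2]<.3); A.append(np.c_[P,C][m])
np.savez('pics/cl.npz',a=A[0],b=A[1])
for k,a in enumerate(A):
    im=np.zeros((560,720,3),np.uint8)
    for p in a:
        u=int((.3-p[1])*1600); v=int((.75-p[0])*1600)
        h=p[2]; col=(60,60,60) if h<.008 else (255,80,80) if h<.02 else (80,255,80) if h<.035 else (80,80,255) if h<.06 else (0,255,255) if h<.12 else (255,255,255)
        cv2.circle(im,(u,v),1,col,-1)
    cv2.imwrite(f'pics/map{k}.png',im)
E
```

```text
tray [0.6567 0.2574 0.04  ]
tray [0.6276 0.0872 0.04  ]
tray [0.5327 0.1036 0.04  ]
tray [0.5598 0.2741 0.04  ]
tray scene [0.56   0.2733 0.04  ]
tray scene [0.6539 0.2592 0.04  ]
tray scene [0.5203 0.0951 0.04  ]
bar outer top [ 0.516  -0.0877  0.03  ]
bar outer top [ 0.6592 -0.0846  0.03  ]
bar outer bot [ 0.5191 -0.086   0.    ]
```

View pics/map0.png

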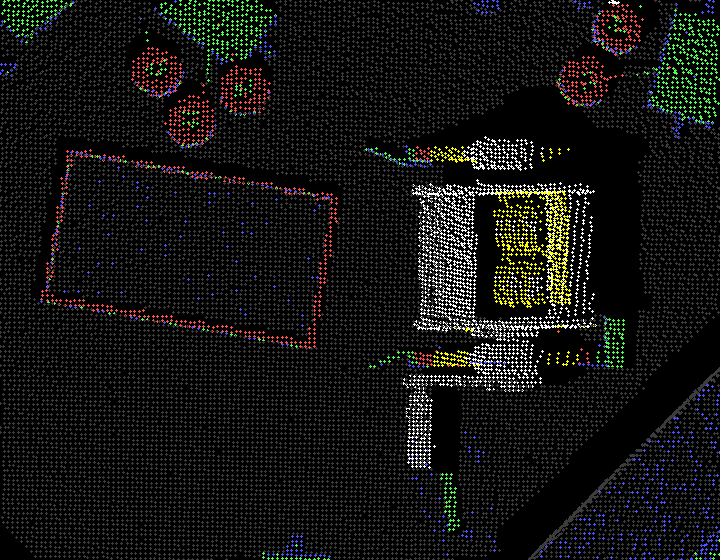

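View pics/map1.png

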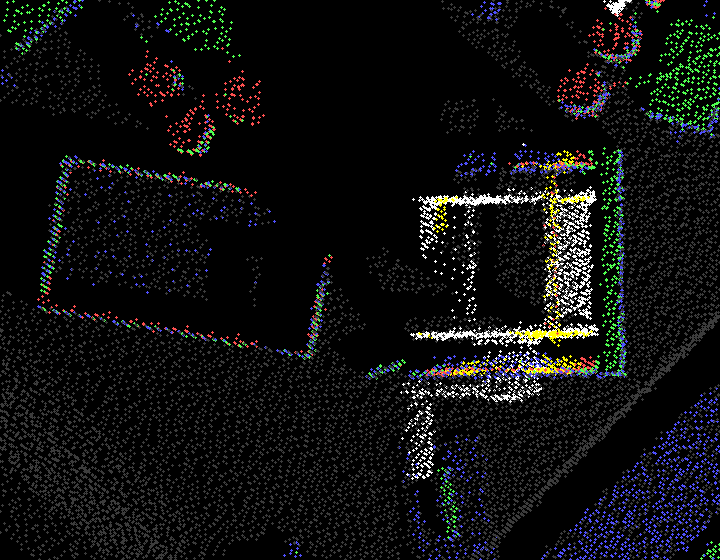

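```bash
python3 - <<'E'
from h import *
a=np.array([.162,.604]);b=np.array([.608,.264]);d=(b-a)/np.linalg.norm(b-a);n=np.array([-d[1],d[0]])
for f in ['top0','scene0']:
    P=cloud(dict(np.load(f'pics/{f}.npz'))).reshape(-1,3)
    r=P[:,:2]-a; t=r@d; w=abs(r@n)
    m=(t>-.1)&(t<.66)&(w<.15)
    for lo in np.arange(-.1,.65,.1):
        k=m&(t>=lo)&(t<lo+.1); print(f,lo.round(1),k.sum(),P[k,2].max().round(3) if k.any() else None)
E
```

```text
top0 -0.1 2605 0.34
top0 0.0 3673 0.436
top0 0.1 2837 -0.109
top0 0.2 2830 -0.108
top0 0.3 2475 0.004
top0 0.4 3108 0.006
top0 0.5 3313 0.046
top0 0.6 1970 0.046
scene0 -0.1 310 0.272
scene0 0.0 2347 0.613
scene0 0.1 2044 0.631
scene0 0.2 2758 -0.109
scene0 0.3 1859 0.006
scene0 0.4 3273 0.008
scene0 0.5 1936 0.048
scene0 0.6 907 0.056
```

move_arm(
  steps=[
    [[0,0,0,-0.092,0],[-1.3,2.5,0,0,0],[-1.3,2.5,0,0,0],[-1.3,2.5,0,0,0],[-1.3,2.5,0,0,0],[-1.3,2.5,0,0,0],[-1.3,2.5,0,0,0],[-1.3,2.5,0,0,0],[-1.3,2.5,0,0,0],[-1.3,2.5,0,0,0],[-1.3,2.5,0,0,0],[-1.3,2.5,0,0,0],[-1.3,2.5,0,0,0],[-1.3,2.5,0,0,0],[-1.3,2.5,0,0,0],[-1.3,2.5,0,0,0],[-1.3,2.5,0,0,0],[-1.3,2.5,0,0,0],[0,0,0,0,0],[0,0,0,0,0]],
  ],
)

```text
time_s: 1.82
ee_pos: [0.5598, 0.3, 0.2365]
ee_rot: [2.391, 2.035, -0.014]
ft_force: [-0.6, 1.1, -0.2]
grip_width: 0.0858
```

```bash
python3 - <<'E'
from h import *
s=snap('wrist','wrist1'); o=observe(); print(o['time_s'],o['ee_pos'],o['ee_rot'],o['ft_force'])
r=o['ee_rot'];print(2*np.arctan2(r[1],r[0]))
for p in [(.6567,.2574,.04),(.5598,.2741,.04),(.6276,.0872,.04),(.53,.103,.04)]: print(proj(s,p))
E
```

```text
1.8667 [0.55988351 0.29950932 0.23647975] [ 2.39090164  2.03383687 -0.01467547] [ 0.89801464 -1.14958942 -0.58549179]
1.4097505588378159
(np.float64(236.29273233508368), np.float64(246.35108023169974))
(np.float64(235.67798875893763), np.float64(175.01271284044458))
(np.float64(108.25669884587691), np.float64(244.69153864560602))
(np.float64(96.1717444765799), np.float64(172.98900558718972))
```

View pics/wrist1.png

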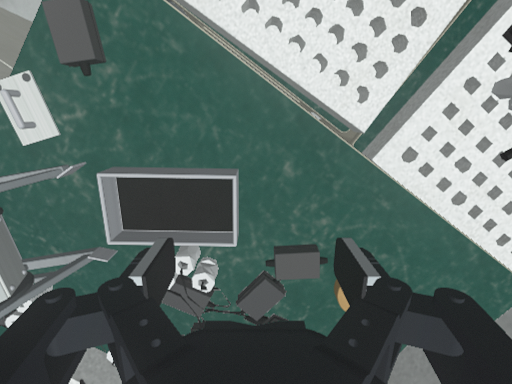

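move_arm(
  steps=[
    [[-0.9,1.8,1.5,0.009,0],[-0.9,1.8,2,0,0],[-0.9,1.7,2,0,0],[0,0,3,0,0],[0,0,3,0,0],[0,0,2.5,0,0],[0,0,0,0,0],[0,0,0,0,0]],
  ],
)

```text
time_s: 2.53
ee_pos: [0.6044, 0.2697, 0.0929]
ee_rot: [2.393, 2.035, -0.009]
ft_force: [0.3, -0.4, 1.1]
grip_width: 0.085
```

```bash
python3 - <<'E'
from h import *
s=snap('wrist','wrist2'); o=observe(); print(o['time_s'],o['ee_pos'],o['ee_rot'],o['ft_force'])
r=o['ee_rot'];print(2*np.arctan2(r[1],r[0]))
for p in [(.6567,.2574,.04),(.5598,.2741,.04),(.6276,.0872,.04),(.53,.103,.04)]: print(proj(s,p))
snap('top','top2')
E
```

```text
2.5833 [0.60418433 0.26981913 0.09305119] [-2.39273507 -2.0355078   0.00930869] [-0.7863801  -0.58842054 -1.05576279]
-4.8733807714581685
(np.float64(250.69837894730142), np.float64(278.0404896475961))
(np.float64(251.661931487194), np.float64(153.09518864073172))
(np.float64(31.303686892981176), np.float64(275.67220267933476))
(np.float64(-2.5594820791372115), np.float64(149.81517450570774))
```

View pics/wrist2.png

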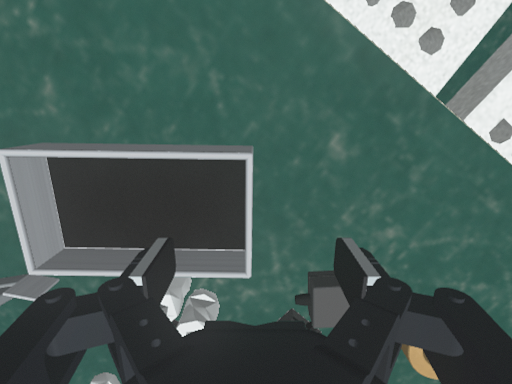

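move_arm(
  steps=[
    [[-0.3,0.3,2.0,0,0],[-0.3,0,2.0,0,0],[0,0,2.0,0,0],[0,0,0.5,0,0],[0,0,0,0,0.5],[0,0,0,0,0.8],[0,0,0,0,1],[0,0,0,0,1],[0,0,0,0,1],[0,0,0,0,1],[0,0,0,0,1],[0,0,0,0,1]],
  ],
  grip_force=50,
)

```text
time_s: 3.63
ee_pos: [0.6134, 0.2691, 0.0448]
ee_rot: [2.387, 2.035, 0.025]
ft_force: [-0.3, 2.3, -4.2]
grip_width: 0.0011
```

```bash
python3 - <<'E'
from h import *
s=snap('wrist','wrist3'); o=observe(); print(o)
r=o['ee_rot'];print(2*np.arctan2(r[1],r[0]))
E
```

```text
{'time_s': 3.6833, 'qpos': array([-0.51190273,  0.8223638 ,  0.01474405,  1.61148857, -0.01481882,
        0.69111801,  0.92136843]), 'qvel': array([ 1.40705726e-04,  1.58789717e-04, -8.17705879e-05,  7.75869255e-04,
       -2.29550568e-04, -2.62045928e-05,  2.31071940e-04]), 'effort': array([ 1.04873765e-01, -1.12515886e+02,  4.71099705e+00, -2.93232965e+01,
        1.01766810e-01, -1.20913563e-01,  9.57747689e-02]), 'ee_pos': array([0.61336589, 0.26912008, 0.04471538]), 'ee_rot': array([2.38697909, 2.03510765, 0.02526301]), 'ft_force': array([-0.25302606, -1.44008301, -0.84615763]), 'wrist_torque': array([-0.15054705,  0.12922011, -0.06575875]), 'grip_width': 0.001204361956644369}
1.4119882169830043
```

View pics/wrist3.png

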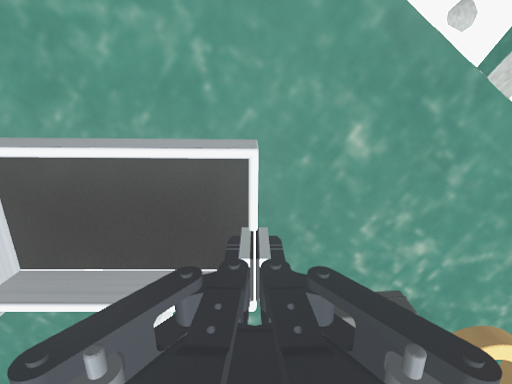

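move_arm(
  steps=[
    [[0,0,0,0,0.6],[0,0,0,0,0.6],[0,0,0,0,0.6],[0,-0.3,1.0,0,0.6],[0,-0.2,0.8,0,0.6],[0,0,0,0,0.6],[0,0,0,0,0.6]],
  ],
)

```text
time_s: 4.27
ee_pos: [0.6083, 0.2707, 0.0246]
ee_rot: [2.387, 2.036, 0.027]
ft_force: [-0.5, -0.3, 0.1]
grip_width: 0.0343
```

move_arm(
  steps=[
    [[-0.3,0,0,0,0.7],[0,0,0,0,0.8],[0,0,0,0,1],[0,0,0,0,1],[0,0,0,0,1],[0,0,0,0,1],[0,0,0,0,1]],
  ],
  grip_force=60,
)

```text
time_s: 4.85
ee_pos: [0.6073, 0.2677, 0.0243]
ee_rot: [2.388, 2.036, 0.025]
ft_force: [-0.9, 1.0, -1.8]
grip_width: 0.002
```

```bash
python3 - <<'E'
from h import *
s=snap('wrist','wrist4'); o=observe(); print(o['ee_pos'],o['ft_force'],o['wrist_torque'],o['grip_width'])
r=o['ee_rot'];print(2*np.arctan2(r[1],r[0]))
E
```

```text
[0.60730479 0.26762631 0.02432667] [-0.51123492  1.28607543 -1.48598531] [-0.16452093  0.21520177 -0.20353596] 0.002354296468857107
1.4121611376221606
```

View pics/wrist4.png

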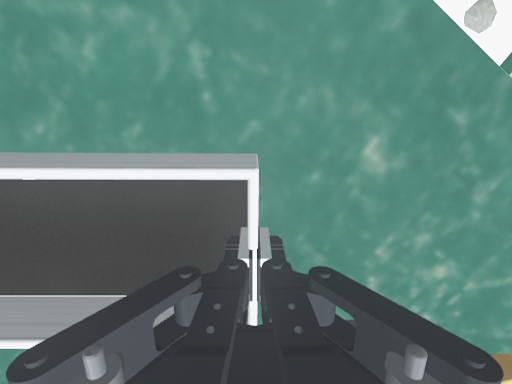

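move_arm(
  steps=[
    [[0,-0.5,0,-0.03,1],[0,-0.5,0,-0.05,1],[0,-0.5,0,-0.05,1],[0,-0.3,0,-0.04,1],[0,0,0,0,1],[0,0,0,0,1]],
  ],
)

```text
time_s: 5.4
ee_pos: [0.5877, 0.2692, 0.0243]
ee_rot: [2.189, 2.245, 0.024]
ft_force: [-0.2, 1.1, -2.3]
grip_width: 0.002
```

```bash
python3 - <<'E'
from h import *
s=snap('top','top4'); o=observe(); print(o['ee_pos'],o['ft_force'],o['wrist_torque'],o['grip_width'])
r=o['ee_rot'];print(2*np.arctan2(r[1],r[0]))
c=s['image'][130:290,180:360,::-1]; cv2.imwrite('pics/top4z.png',cv2.resize(c,None,fx=3.7,fy=3.7,interpolation=cv2.INTER_CUBIC))
E
```

```text
[0.58767702 0.26924222 0.02427548] [-1.08883897  1.09156493 -1.53663027] [-0.17728799  0.45717029 -0.04727869] 0.0019585031521518375
1.5960353440179165
```

View pics/top4z.png

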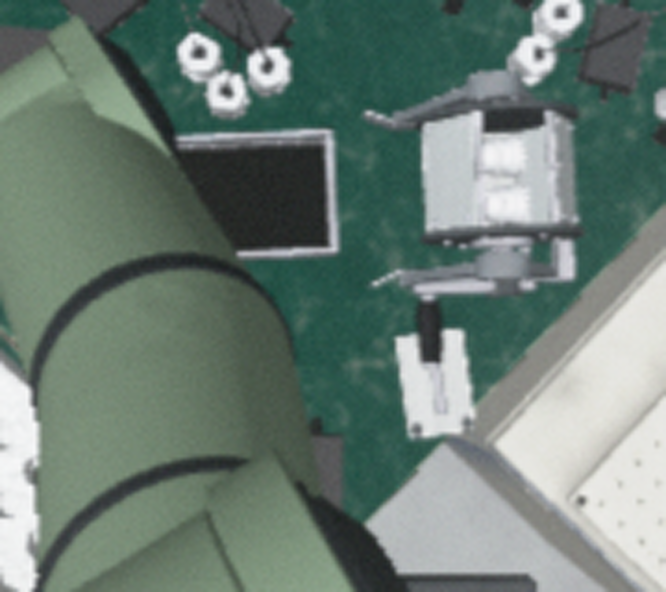

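```bash
python3 - <<'E'
from h import *
s=dict(np.load('pics/top4.npz'))
z=lambda u,v:(180+u/3.7-.37,130+v/3.7-.37)
for q in [(334,130),(337,253)]: print('tray',ray(s,*z(*q),.04).round(4))
for q in [(365,115),(376,284)]: print('flare',ray(s,*z(*q),.03).round(4))
for q in [(553,280),(575,279)]: print('bar corner',ray(s,*z(*q),.03).round(4))
for q in [(429,300),(431,362)]: print('handle',ray(s,*z(*q),.15).round(4))
E
```

```text
tray [0.6413 0.0955 0.04  ]
tray [0.5443 0.0955 0.04  ]
flare [0.6545 0.0701 0.03  ]
flare [0.5199 0.065  0.03  ]
bar corner [ 0.5202 -0.0741  0.03  ]
bar corner [ 0.5206 -0.0914  0.03  ]
handle [0.5026 0.0375 0.15  ]
handle [0.4597 0.0374 0.15  ]
```

move_arm(
  steps=[
    [[-1.0,-0.3,0,0,1],[-1.5,-0.3,0,0,1],[-1.5,-0.1,0,0,1],[-1.5,0,0,0,1],[-1.5,0,0,0,1],[-1.5,0,0,0,1],[-1.0,0,0,0,1],[0,0,0,0,1]],
  ],
)

```text
time_s: 6.12
ee_pos: [0.5848, 0.178, 0.0247]
ee_rot: [2.189, 2.247, 0.041]
ft_force: [-0.5, -4.9, -2.7]
grip_width: 0.0015
```

```bash
python3 - <<'E'
from h import *
s=snap('top','top5'); snap('wrist','wrist5');o=observe(); print(o['ee_pos'],o['ft_force'],o['wrist_torque'],o['grip_width'])
r=o['ee_rot'];print(2*np.arctan2(r[1],r[0]))
c=s['image'][130:290,180:360,::-1]; cv2.imwrite('pics/top5z.png',cv2.resize(c,None,fx=3.7,fy=3.7,interpolation=cv2.INTER_CUBIC))
E
```

```text
[0.58423709 0.17914212 0.02441537] [-1.07376371 -3.84048696 -1.98889795] [-1.60840595  0.53438536 -0.01445517] 0.001978855827590707
1.5984573943332314
```

View pics/top5z.png

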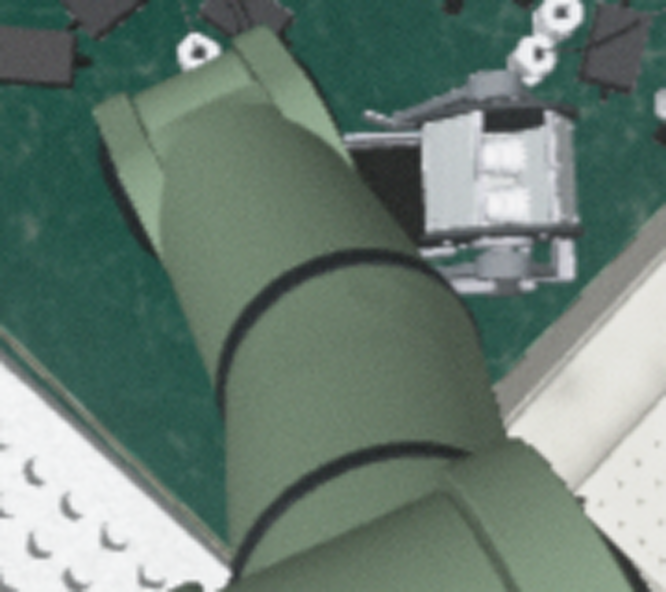

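View pics/wrist5.png

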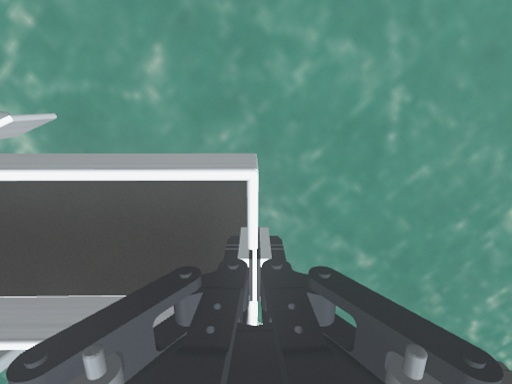

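move_arm(
  steps=[
    [[-1.2,0,0,0,1],[-1.5,0,0,0,1],[-1.5,0,0,0,1],[-1.5,0,0,0,1],[-1.0,0,0,0,1],[0,0,0,0,1]],
  ],
)

```text
time_s: 6.72
ee_pos: [0.5876, 0.1228, 0.0245]
ee_rot: [2.178, 2.263, 0.056]
ft_force: [-3.0, -5.8, 0.5]
grip_width: 0.0018
```

move_arm(
  steps=[
    [[-0.8,0,0,0.01,1],[-0.8,0,0,0,1],[-0.6,0,0,0,1],[-0.4,0,0,0,1],[0,0,0,0,1]],
  ],
)

```text
time_s: 7.13
ee_pos: [0.5894, 0.1052, 0.0248]
ee_rot: [-2.181, -2.256, -0.067]
ft_force: [-2.3, -6.1, 0.7]
grip_width: 0.002
```

```bash
python3 - <<'E'
from h import *
s=snap('top','top6'); snap('wrist','wrist6');snap('scene','scene6');o=observe(); print(o['ee_pos'],o['ee_rot'],o['ft_force'],o['wrist_torque'],o['grip_width'])
r=o['ee_rot'];print(2*np.arctan2(r[1],r[0]))
s=dict(np.load('pics/scene6.npz'))
c=s['image'][180:300,190:370,::-1]; cv2.imwrite('pics/scene6z.png',cv2.resize(c,None,fx=4.4,fy=4.4,interpolation=cv2.INTER_CUBIC))
E
```

```text
[0.5892746  0.10528537 0.02467509] [-2.18086953 -2.25659747 -0.06637667] [-1.88413784 -2.37039552  0.93619081] [-1.5358765   0.98148077 -0.27911275] 0.0015430742997750038
-4.678261135672396
```

View pics/scene6z.png

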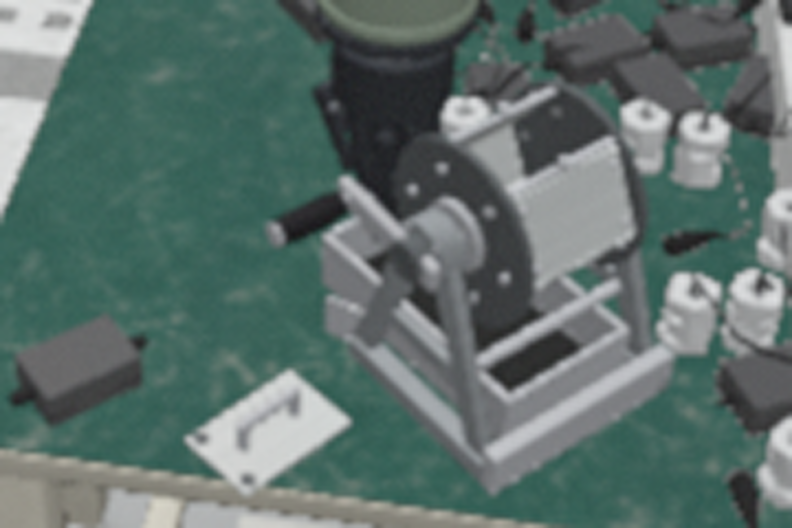

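View pics/wrist6.png

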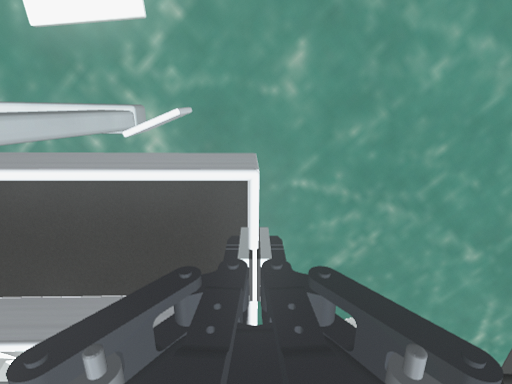

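move_arm(
  steps=[
    [[-0.8,0,0,0,1],[-0.6,0,0,0,1],[0,0,0,0,1]],
  ],
)

```text
time_s: 7.53
ee_pos: [0.5904, 0.0957, 0.0247]
ee_rot: [-2.175, -2.26, -0.073]
ft_force: [-2.7, -6.5, 0.5]
grip_width: 0.0017
```

move_arm(
  steps=[
    [[-0.7,0,0,0,1],[-0.5,0,0,0,1],[0,0,0,0,1]],
  ],
)

```text
time_s: 7.78
ee_pos: [0.5921, 0.0962, 0.0255]
ee_rot: [-2.162, -2.264, -0.093]
ft_force: [-4.9, -6.4, 1.4]
grip_width: 0.0018
```

```bash
python3 - <<'E'
from h import *
snap('wrist','wrist7');s=snap('scene','scene7');o=observe(); print(o['ee_pos'],o['ft_force'],o['wrist_torque'],o['grip_width'])
from scipy.spatial.transform import Rotation as R
print(R.from_rotvec(o['ee_rot']).as_matrix().round(3))
c=s['image'][210:300,230:350,::-1]; cv2.imwrite('pics/scene7z.png',cv2.resize(c,None,fx=6.6,fy=6.6,interpolation=cv2.INTER_CUBIC))
E
```

```text
[0.59236957 0.09628333 0.02556974] [-3.05288825  5.42877592  3.69704115] [-0.02581882  1.17397644 -0.56063643] 0.0016346554997219644
[[-0.047  0.998  0.034]
 [ 0.998  0.045  0.049]
 [ 0.048  0.036 -0.998]]
```

View pics/scene7z.png

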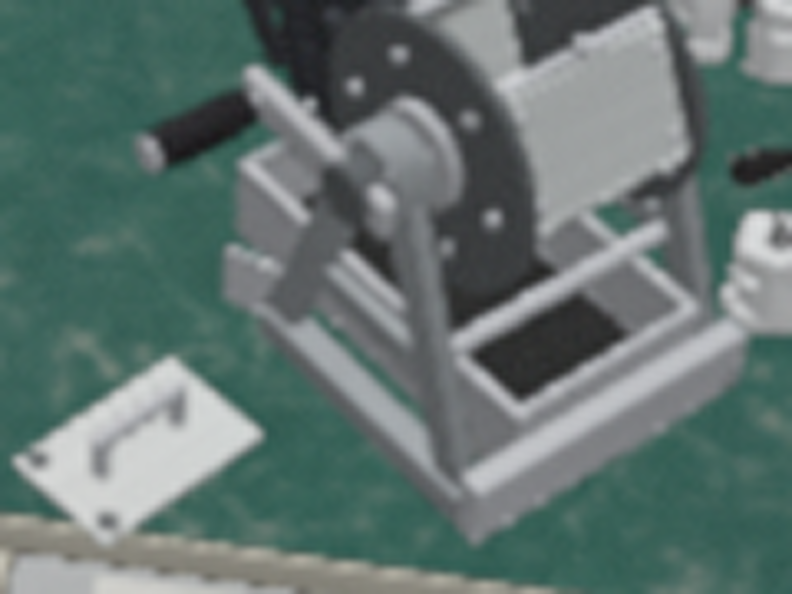

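View pics/wrist7.png

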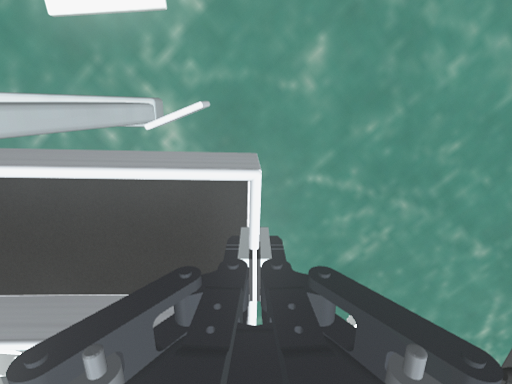

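```bash
python3 - <<'E'
from h import *
s=dict(np.load('pics/scene7.npz'))
z=lambda u,v:(230+u/6.6-.42,210+v/6.6-.42)
for n,q,h in [('tray front',(522,418),.04),('tray front',(703,308),.04),('tray rear near',(243,165),.04),('bar outer',(476,496),.03),('bar outer',(747,335),.03),('bar outerbot',(476,545),.0),('bar inner',(470,480),.03),('bar inner?',(700,340),.03)]: print(n,ray(s,*z(*q),h).round(4))
s=dict(np.load('pics/wrist7.npz'))
for n,q,h in [('rear near corner',(260,153),.04),('bar end',(160,110),.016),('flare tip',(208,103),.03)]: print(n,ray(s,*q,h).round(4))
E
```

```text
tray front [ 0.5483 -0.0764  0.04  ]
tray front [ 0.6453 -0.0738  0.04  ]
tray rear near [0.5442 0.0962 0.04  ]
bar outer [ 0.5154 -0.0896  0.03  ]
bar outer [ 0.6571 -0.0883  0.03  ]
bar outerbot [ 0.5181 -0.0899 -0.    ]
bar inner [ 0.5185 -0.0823  0.03  ]
bar inner? [ 0.6398 -0.0796  0.03  ]
rear near corner [0.536  0.0945 0.04  ]
bar end [0.5216 0.047  0.016 ]
flare tip [0.517  0.0716 0.03  ]
```

move_arm(
  steps=[
    [[-0.1,-0.5,0,0.02,1],[-0.2,-0.4,0,0,1],[0,0,0,0,1],[0,0,0,0,1]],
  ],
)

```text
time_s: 8.22
ee_pos: [0.587, 0.0967, 0.0267]
ee_rot: [-2.181, -2.25, -0.106]
ft_force: [1.9, -3.4, 2.5]
grip_width: 0.002
```

```bash
python3 - <<'E'
from h import *
s=snap('scene','scene8');snap('wrist','wrist8');o=observe(); print(o['ee_pos'],o['ft_force'],o['wrist_torque'],o['grip_width'])
from scipy.spatial.transform import Rotation as R
print(R.from_rotvec(o['ee_rot']).as_matrix().round(3))
c=s['image'][210:300,230:350,::-1]; cv2.imwrite('pics/scene8z.png',cv2.resize(c,None,fx=6.6,fy=6.6,interpolation=cv2.INTER_CUBIC))
E
```

```text
[0.58693146 0.09678831 0.02662686] [ 2.19998669 -1.0689759   3.29017602] [-1.5710088   0.05462876  0.39610933] 0.0016725401222597463
[[-0.032  0.999  0.042]
 [ 0.998  0.029  0.053]
 [ 0.052  0.044 -0.998]]
```

View pics/scene8z.png

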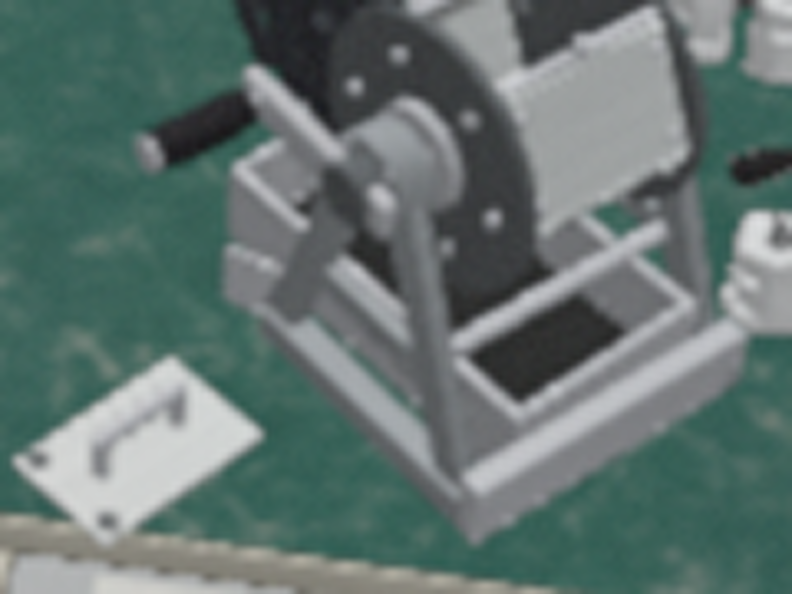

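move_arm(
  steps=[
    [[0,0,0,0,0.5],[0,0,0,0,0.5],[0,0,0,0,0.5],[0,0,0,0,0.5],[0.4,0,-1,0,0.5],[0.4,0,-1.5,0,0.5],[0.3,0,-2,0,0.5],[0.5,0,-2,0,0.5],[2,0,-2.5,0,0.5],[2,0,-3,0,0.5],[2,0,-3,0,0.5],[2,0,-3,0,0.5],[0,0,-3,0,0.5],[0,0,0,0,0.5]],
  ],
)

```text
time_s: 9.48
ee_pos: [0.5712, 0.1899, 0.25]
ee_rot: [-2.174, -2.242, -0.103]
ft_force: [0.3, -1.4, -0.4]
grip_width: 0.0422
```

```bash
python3 - <<'E'
from h import *
from scipy.spatial.transform import Rotation as R
s=snap('wrist','wrist9');t=snap('top','top9');q=snap('scene','scene9');o=observe(); print(o['ee_pos'],o['ft_force'],o['grip_width'],o['qpos'].round(2))
print(R.from_rotvec(o['ee_rot']).as_matrix().round(3))
c=t['image'][130:290,180:360,::-1]; cv2.imwrite('pics/top9z.png',cv2.resize(c,None,fx=3.7,fy=3.7,interpolation=cv2.INTER_CUBIC))
E
```

```text
[0.56943213 0.18855314 0.24402236] [ 0.9765716   0.50292201 -0.69220575] 0.04231363433734736 [-0.31  0.46 -0.12  1.7   0.01  0.94  1.18]
[[-0.031  0.999  0.027]
 [ 0.998  0.029  0.057]
 [ 0.056  0.029 -0.998]]
```

View pics/wrist9.png

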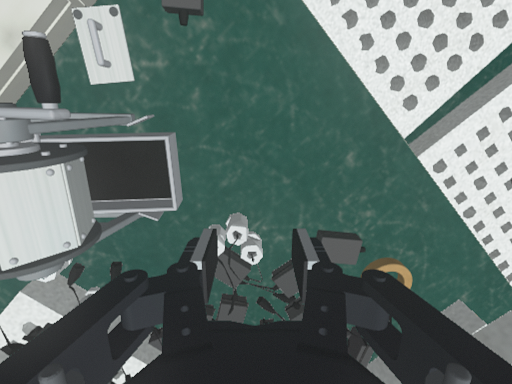

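View pics/top9z.png

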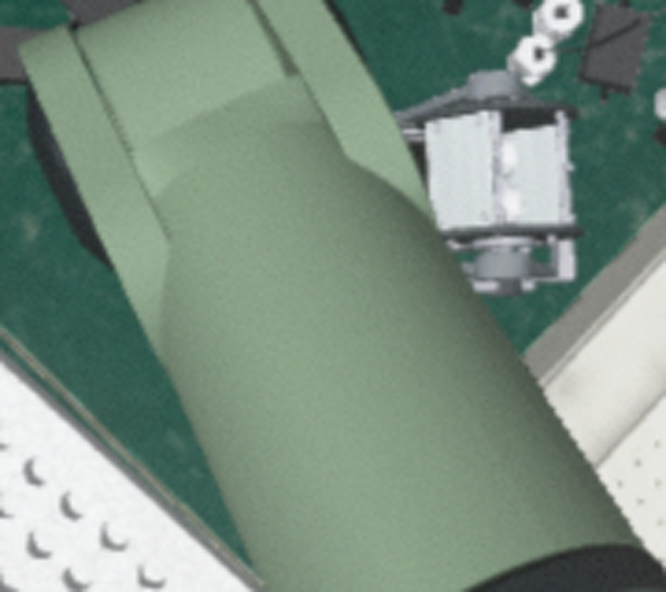

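```bash
python3 - <<'E'
from h import *
q=dict(np.load('pics/scene9.npz'))
c=q['image'][180:300,190:370,::-1]; cv2.imwrite('pics/scene9z.png',cv2.resize(c,None,fx=4.4,fy=4.4,interpolation=cv2.INTER_CUBIC))
E
```

```text
(no output)
```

View pics/scene9z.png

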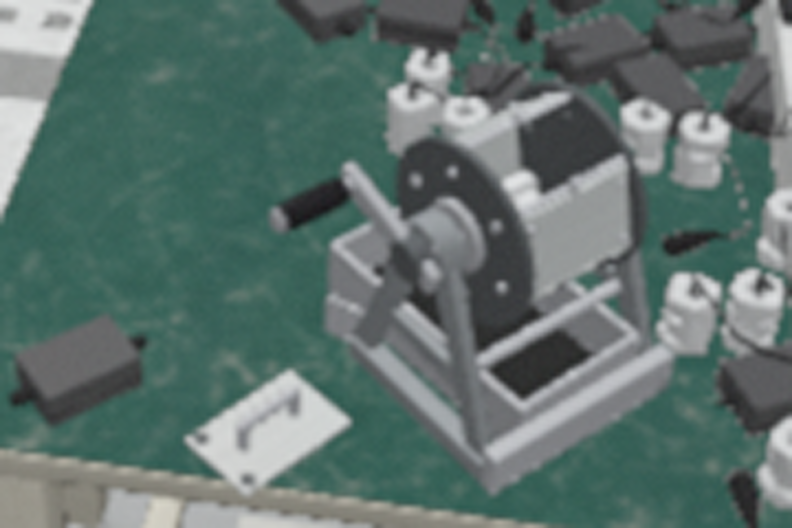

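```bash
python3 - <<'E'
from h import *
for f,b in [('scene0',(190,180)),('scene9',(190,180))]:
    s=dict(np.load(f'pics/{f}.npz'));P=cloud(s);g=s['image'].max(2)
    m=(g<75)&(P[...,2]>.09)&(P[...,0]>.43)&(P[...,0]<.508)&(P[...,1]>0)&(P[...,1]<.08)
    p=P[m];print(f,m.sum(),np.percentile(p,[2,50,98],axis=0).round(4).tolist())
s=dict(np.load('pics/wrist9.npz'));P=cloud(s);g=s['image'].max(2)
m=(g<75)&(P[...,2]>.09)&(P[...,0]>.43)&(P[...,0]<.508)&(P[...,1]>0)&(P[...,1]<.08)
p=P[m];print('w',m.sum(),np.percentile(p,[2,50,98],axis=0).round(4).tolist())
# tray and disc
v,u=[133,152,210],[177,177,182]
for q,h in [((178,134),.04),((181,212),.04),((153,120),.03),((160,218),.03)]: print(q,ray(s,*q,h).round(4))
E
```

```text
scene0 100 [[0.4582, 0.0295, 0.1376], [0.4784, 0.0339, 0.1456], [0.4979, 0.0463, 0.1495]]
scene9 105 [[0.4335, 0.027, 0.1475], [0.4744, 0.032, 0.1585], [0.4967, 0.0785, 0.614]]
w 1775 [[0.4587, 0.0292, 0.1499], [0.4784, 0.0388, 0.1581], [0.4997, 0.0435, 0.1609]]
(178, 134) [0.5365 0.1075 0.04  ]
(181, 212) [0.6392 0.1056 0.04  ]
(153, 120) [0.5217 0.0762 0.03  ]
(160, 218) [0.6527 0.0744 0.03  ]
```

```bash
python3 - <<'E'
from h import *
a=dict(np.load('pics/wrist9.npz'))['image'][90:260,20:220,::-1]
cv2.imwrite('pics/w9z.png',cv2.resize(a,None,fx=3.5,fy=3.5,interpolation=cv2.INTER_CUBIC))
b=[dict(np.load(f'pics/scene{k}.npz'))['image'][215:300,250:345,::-1] for k in (8,9)]
cv2.imwrite('pics/s89.png',cv2.resize(np.hstack(b),None,fx=4.2,fy=4.2,interpolation=cv2.INTER_CUBIC))
E
```

```text
(no output)
```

View pics/w9z.png

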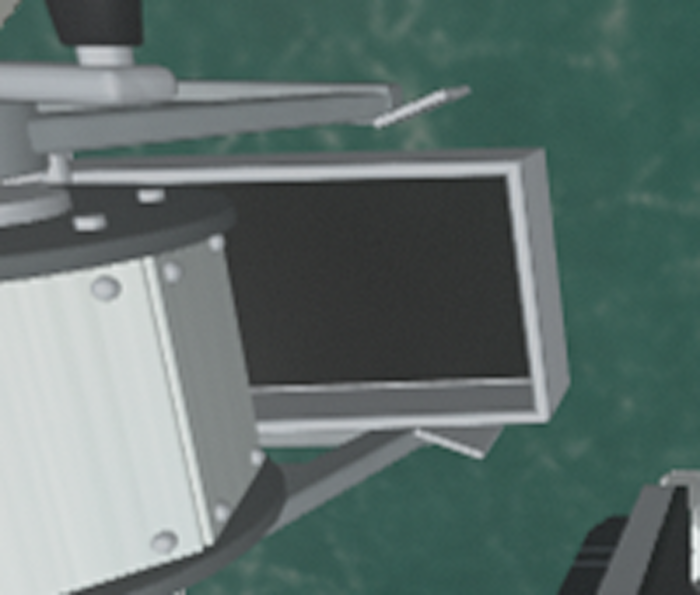

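View pics/s89.png

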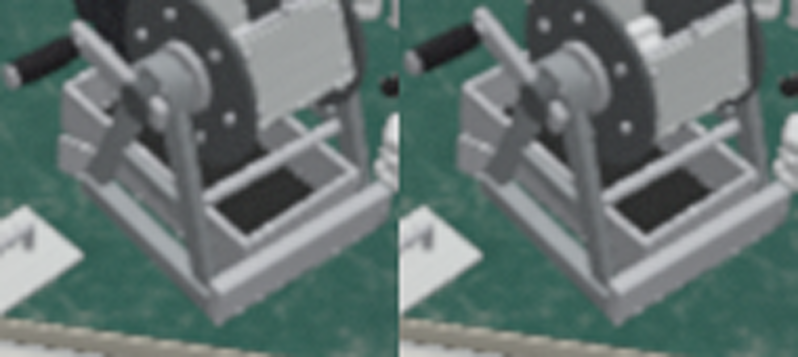

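```bash
python3 - <<'E'
from h import *
s=dict(np.load('pics/wrist9.npz'))
for q,h in [((169.4,136.3),.04),((177.1,209.4),.04),((175.5,133),0),((182.5,199),0),((153.7,115.7),.03),((158.6,220.6),.03),((131.5,115),.016),((139,214),.03),((127,125),.03)]: print(q,ray(s,*q,h).round(4))
E
```

```text
(169.4, 136.3) [0.5396 0.097  0.04  ]
(177.1, 209.4) [0.6355 0.1007 0.04  ]
(175.5, 133) [0.5404 0.0957 0.    ]
(182.5, 199) [0.6357 0.1002 0.    ]
(153.7, 115.7) [0.5166 0.0774 0.03  ]
(158.6, 220.6) [0.6566 0.0722 0.03  ]
(131.5, 115) [0.5174 0.046  0.016 ]
(139, 214) [0.6469 0.0468 0.03  ]
(127, 125) [0.5285 0.0445 0.03  ]
```

move_arm(
  steps=[
    [[-2,-1.5,-0.2,0,0.1],[-3,-2,-0.2,0,0.1],[-3,-2,-0.2,0,0.1],[-3,-2,0,0,0.1],[-3,-2,0,0,0.1],[0,0,0,0,0.1],[0,0,0,0,0.1]],
  ],
)

```text
time_s: 10.22
ee_pos: [0.4691, 0.0371, 0.2295]
ee_rot: [-2.171, -2.229, -0.072]
ft_force: [0.3, 0.5, -0.7]
grip_width: 0.077
```

```bash
cat > hd.py <<'E'
from h import *
from scipy.spatial.transform import Rotation as R
import sys
n=sys.argv[1]
s=snap('wrist','w'+n);o=observe(); print(o['time_s'],o['ee_pos'].round(4),o['ft_force'].round(1),o['grip_width'])
print(R.from_rotvec(o['ee_rot']).as_matrix().round(3))
P=cloud(s);g=s['image'].max(2)
m=(g<75)&(P[...,2]>.09)&(P[...,0]>.43)&(P[...,0]<.508)&(P[...,1]>-.1)&(P[...,1]<.08)&(P[...,2]<.2)
p=P[m];print('w',m.sum(),np.percentile(p,[2,50,98],axis=0).round(4).tolist())
E
python3 hd.py 10
```

```text
10.2667 [0.4689 0.0368 0.2293] [-0.7 -2.  -0.3] 0.07691058704723662
[[-0.026  1.     0.011]
 [ 0.998  0.025  0.053]
 [ 0.053  0.012 -0.999]]
w 1208 [[0.4577, -0.0261, 0.1271], [0.4818, 0.0324, 0.158], [0.5037, 0.0419, 0.1607]]
```

View pics/w10.png

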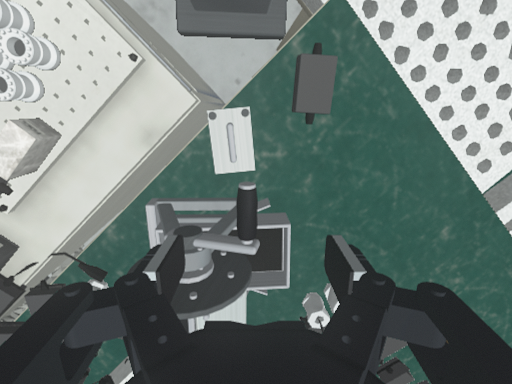

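move_arm(
  steps=[
    [[-0.2,0.5,2,0,0.1],[-0.2,0.5,2,0,0.1],[0,0,2,0,0.1],[0,0,0,0,0.1],[0,0,0,0,0.1]],
  ],
)

```text
time_s: 10.68
ee_pos: [0.4808, 0.0378, 0.1652]
ee_rot: [-2.169, -2.228, -0.068]
ft_force: [-0.1, -0.1, 0.1]
grip_width: 0.0769
```

```bash
python3 hd.py 11
```

```text
10.7333 [0.4806 0.0379 0.1652] [-0.8 -0.1  0. ] 0.07720822349517828
[[-0.027  1.     0.008]
 [ 0.998  0.027  0.053]
 [ 0.053  0.009 -0.999]]
w 4312 [[0.4581, -0.0144, 0.1539], [0.477, 0.0328, 0.1696], [0.4982, 0.0755, 0.199]]
```

View pics/w11.png

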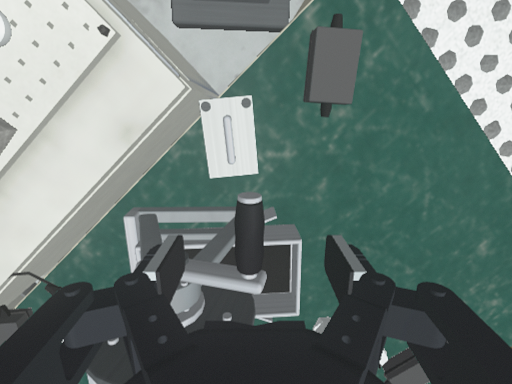

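move_arm(
  steps=[
    [[-0.1,-0.3,1.3,0,0.1],[0,0,1.0,0,0.1],[0,0,0,0,0.3],[0,0,0,0,0.5],[0,0,0,0,0.7],[0,0,0,0,1],[0,0,0,0,1],[0,0,0,0,1],[0,0,0,0,1]],
  ],
  grip_force=40,
)

```text
time_s: 11.48
ee_pos: [0.4803, 0.0364, 0.1462]
ee_rot: [-2.174, -2.23, -0.071]
ft_force: [-0.9, 3.1, -3.3]
grip_width: 0.0156
```

```bash
python3 hd.py 12
```

```text
11.5333 [0.4803 0.0365 0.1462] [-0.5 -1.4 -1.7] 0.01513674856579947
[[-0.026  1.     0.013]
 [ 0.998  0.025  0.051]
 [ 0.051  0.014 -0.999]]
w 12024 [[0.4605, -0.0133, 0.146], [0.4724, 0.033, 0.188], [0.4979, 0.0749, 0.1994]]
```

View pics/w12.png

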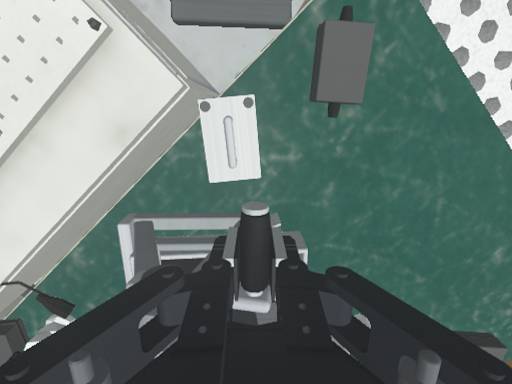

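```bash
cat > cr.py <<'E'
from h import *
from scipy.spatial.transform import Rotation as R
import sys
n=int(sys.argv[1]);dq=float(sys.argv[2]); C=np.array([-.0155,.129])
o=observe();p=o['ee_pos'];M=R.from_rotvec(o['ee_rot']).as_matrix()
r=p[1:]-C; q=np.arctan2(r[1],r[0]); 
if q<-1: q+=2*np.pi
print('t',o['time_s'],p.round(4),'q',round(q,3),'rad',np.hypot(*r).round(4),'F',o['ft_force'].round(1),o['grip_width'].round(4),'yaw/tilt',M[:,0].round(3),M[:,2].round(3))
cur=p.copy()
for i in range(n):
    q2=q+dq*(i+1); t=np.array([.480,C[0]+.055*np.cos(q2),C[1]+.055*np.sin(q2)])
    print((M.T@(t-cur)*100).round(2).tolist()); cur=t
E
python3 cr.py 7 .18
```

```text
Traceback (most recent call last):
  File "cr.py", line 8, in <module>
    print('t',o['time_s'],p.round(4),'q',round(q,3),'rad',np.hypot(*r).round(4),'F',o['ft_force'].round(1),o['grip_width'].round(4),'yaw/tilt',M[:,0].round(3),M[:,2].round(3))
                                                                                                           ^^^^^^^^^^^^^^^^^^^^^
AttributeError: 'float' object has no attribute 'round'
```

```bash
sed -i "s/o\['grip_width'\].round(4)/round(o['grip_width'],4)/" cr.py; python3 cr.py 7 .18
```

```text
t 11.5333 [0.4803 0.0365 0.1462] q 0.32 rad 0.0547 F [-0.5 -1.4 -1.7] 0.0151 yaw/tilt [-0.026  0.998  0.051] [ 0.013  0.051 -0.999]
[-0.32, -0.03, -0.93]
[-0.51, -0.0, -0.85]
[-0.65, -0.01, -0.74]
[-0.77, -0.01, -0.62]
[-0.87, -0.02, -0.47]
[-0.94, -0.02, -0.3]
[-0.98, -0.02, -0.13]
```

move_arm(
  steps=[
    [[-0.3,0,-0.9,0,1],[-0.5,0,-0.9,0,1],[-0.65,0,-0.75,0,1],[-0.8,0,-0.6,0,1]],
  ],
  grip_force=60,
)

```text
time_s: 11.87
ee_pos: [0.4806, 0.0145, 0.1788]
ee_rot: [-2.167, -2.233, -0.074]
ft_force: [-0.7, 5.2, -2.5]
grip_width: 0.0147
```

```bash
python3 cr.py 7 .18
```

```text
t 11.8667 [0.4806 0.0145 0.1788] q 1.028 rad 0.0581 F [-0.7  5.2 -2.5] 0.0147 yaw/tilt [-0.03   0.998  0.054] [ 0.012  0.054 -0.998]
[-1.04, -0.09, -0.22]
[-0.94, -0.02, -0.32]
[-0.98, -0.03, -0.14]
[-0.99, -0.03, 0.03]
[-0.97, -0.03, 0.21]
[-0.91, -0.03, 0.38]
[-0.83, -0.03, 0.54]
```

move_arm(
  steps=[
    [[-1.0,0,-0.3,0,1],[-0.95,0,-0.3,0,1],[-1.0,0,-0.1,0,1],[-1.0,0,0.05,0,1]],
  ],
)

```text
time_s: 12.2
ee_pos: [0.4811, -0.0237, 0.1887]
ee_rot: [-2.161, -2.235, -0.082]
ft_force: [2.5, 6.3, -13.9]
grip_width: 0.0149
```

```bash
python3 cr.py 8 .18
```

```text
t 12.2 [ 0.4811 -0.0237  0.1887] q 1.708 rad 0.0602 F [  2.5   6.3 -13.9] 0.0149 yaw/tilt [-0.034  0.998  0.059] [ 0.014  0.06  -0.998]
[-0.93, -0.15, 0.68]
[-0.93, -0.04, 0.34]
[-0.85, -0.04, 0.5]
[-0.75, -0.03, 0.64]
[-0.62, -0.03, 0.77]
[-0.48, -0.03, 0.87]
[-0.31, -0.02, 0.94]
[-0.14, -0.02, 0.98]
```

move_arm(
  steps=[
    [[-0.95,0,0.4,0,1],[-0.93,0,0.4,0,1],[-0.85,0,0.5,0,1],[-0.75,0,0.65,0,1]],
  ],
)

```text
time_s: 12.53
ee_pos: [0.4816, -0.059, 0.17]
ee_rot: [-2.16, -2.234, -0.086]
ft_force: [0.4, 16.0, -8.4]
grip_width: 0.0147
```

```bash
sed -i 's/.129\]/.132]/' cr.py; python3 cr.py 8 .18
```

```text
t 12.5333 [ 0.4816 -0.059   0.17  ] q 2.423 rad 0.0578 F [ 0.4 16.  -8.4] 0.0147 yaw/tilt [-0.034  0.997  0.063] [ 0.014  0.063 -0.998]
[-0.43, -0.19, 0.95]
[-0.48, -0.03, 0.86]
[-0.32, -0.02, 0.93]
[-0.15, -0.02, 0.98]
[0.03, -0.01, 0.99]
[0.21, -0.01, 0.97]
[0.37, -0.0, 0.91]
[0.53, 0.01, 0.83]
```

move_arm(
  steps=[
    [[-0.35,0,0.95,0,1],[-0.4,0,0.9,0,1],[-0.25,0,0.95,0,1],[-0.1,0,1.0,0,1],[0,0,0.3,0,1],[0,0,0,0,1]],
  ],
)

```text
time_s: 13.03
ee_pos: [0.4817, -0.072, 0.1293]
ee_rot: [-2.163, -2.23, -0.087]
ft_force: [1.3, 5.1, -3.0]
grip_width: 0.015
```

```bash
python3 cr.py 2 .18;python3 - <<'E'
from h import *
s=snap('top','top13');t=snap('scene','scene13')
a=t['image'][180:300,190:370,::-1];cv2.imwrite('pics/s13.png',cv2.resize(a,None,fx=4.4,fy=4.4,interpolation=cv2.INTER_CUBIC))
c=s['image'][130:290,180:360,::-1]; cv2.imwrite('pics/top13z.png',cv2.resize(c,None,fx=3.7,fy=3.7,interpolation=cv2.INTER_CUBIC))
E
```

```text
t 13.0333 [ 0.4817 -0.072   0.1293] q 3.19 rad 0.0566 F [ 1.3  5.1 -3. ] 0.015 yaw/tilt [-0.031  0.998  0.063] [ 0.015  0.064 -0.998]
[0.24, -0.18, 0.99]
[0.25, -0.01, 0.96]
```

View pics/s13.png

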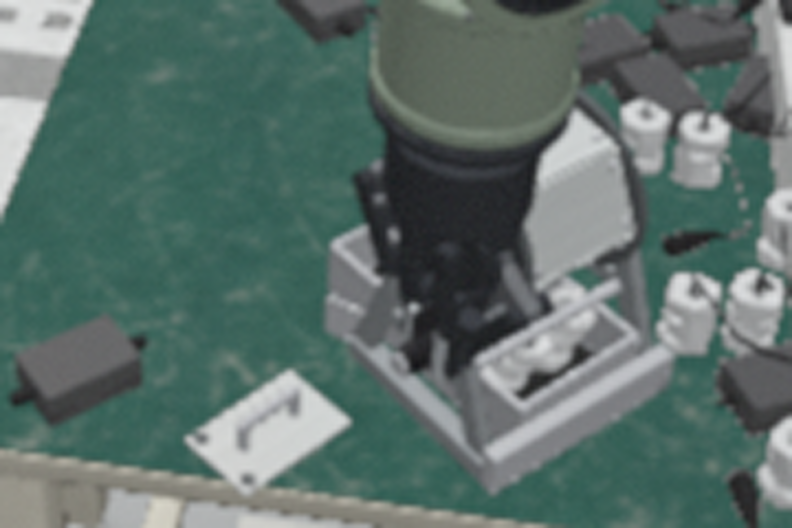

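View pics/top13z.png

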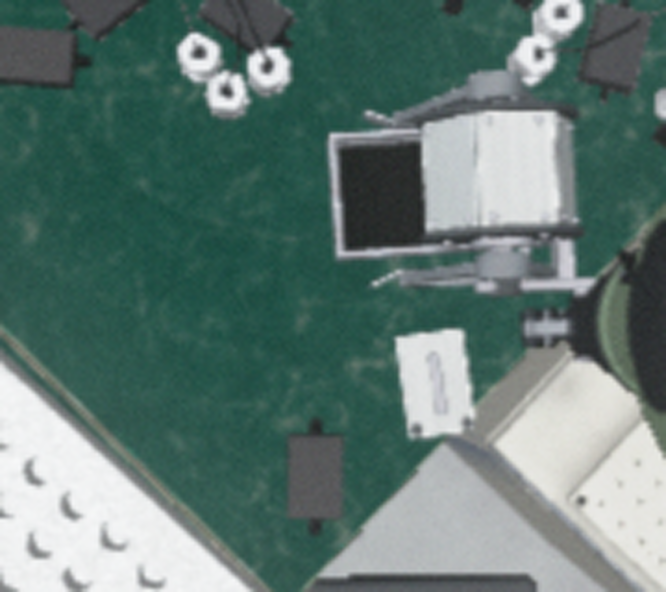

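```bash
python3 - <<'E'
from h import *
t=dict(np.load('pics/scene13.npz'))
a=t['image'][235:285,290:345,::-1];cv2.imwrite('pics/s13b.png',cv2.resize(a,None,fx=11,fy=11,interpolation=cv2.INTER_CUBIC))
P=cloud(t)
for v,u in [(262,307),(258,315),(253,320),(266,312)]: print(u,v,P[v,u].round(3))
E
```

```text
307 262 [ 0.57  -0.045  0.038]
315 258 [ 0.606 -0.038  0.026]
320 253 [ 0.613 -0.046  0.047]
312 266 [ 0.593 -0.042  0.007]
```

View pics/s13b.png

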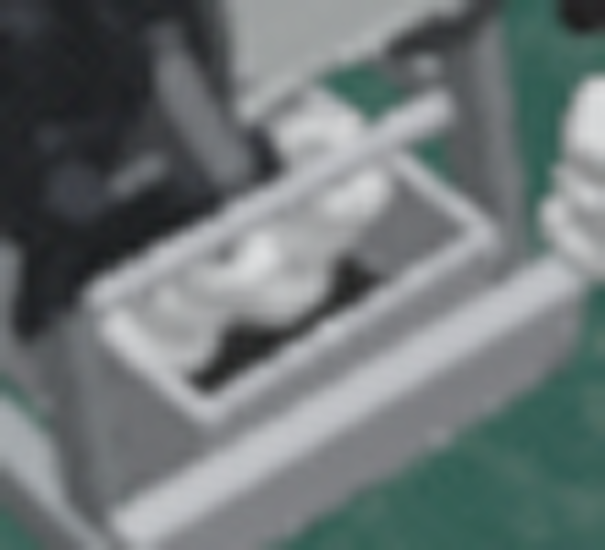

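move_arm(
  steps=[
    [[0,0,0,0,1],[0,0,0,0,1],[0,0,0,0,1],[0,0,0,0,1]],
  ],
)

```text
time_s: 13.47
ee_pos: [0.4817, -0.0721, 0.1307]
ee_rot: [-2.161, -2.23, -0.09]
ft_force: [0.1, 5.8, -3.7]
grip_width: 0.0148
```

```bash
python3 - <<'E'
from h import *
t=snap('scene','scene14')
a=t['image'][235:285,290:345,::-1];cv2.imwrite('pics/s14b.png',cv2.resize(a,None,fx=11,fy=11,interpolation=cv2.INTER_CUBIC))
P=cloud(t)
for v in range(243,268,2):
    print(v,[tuple((P[v,u]*1000).astype(int).tolist()) for u in range(304,328,3)])
E
```

```text
243 [(474, -122, 223), (481, -123, 220), (544, -71, 142), (556, -69, 134), (636, -4, 37), (638, -14, 43), (677, 9, 2), (682, 3, 5)]
245 [(475, -121, 216), (478, -127, 219), (543, -73, 138), (634, 2, 25), (617, -23, 55), (625, -27, 54), (673, 5, 1), (632, -41, 61)]
247 [(475, -122, 211), (477, -129, 215), (483, -131, 214), (488, -135, 214), (614, -28, 54), (622, -30, 51), (620, -42, 62), (628, -45, 60)]
249 [(473, -124, 207), (475, -131, 213), (480, -135, 213), (486, -138, 212), (605, -36, 58), (608, -44, 63), (618, -45, 59), (639, -37, 39)]
251 [(468, -130, 210), (470, -137, 214), (477, -138, 211), (486, -139, 206), (598, -44, 62), (606, -47, 59), (621, -44, 48), (635, -41, 38)]
253 [(467, -132, 206), (469, -138, 210), (3, -592, 868), (588, -44, 60), (596, -46, 57), (605, -49, 55), (617, -49, 47), (638, -40, 28)]
255 [(467, -132, 200), (568, -43, 64), (577, -45, 60), (585, -47, 57), (603, -42, 42), (610, -45, 41), (638, -31, 12), (639, -40, 19)]
257 [(558, -43, 62), (565, -46, 61), (588, -35, 38), (591, -42, 42), (602, -43, 36), (610, -46, 34), (636, -33, 7), (637, -44, 16)]
259 [(555, -47, 61), (567, -45, 52), (573, -50, 52), (585, -50, 45), (605, -41, 25), (626, -33, 6), (633, -37, 5), (637, -45, 9)]
261 [(566, -37, 37), (567, -46, 45), (573, -52, 46), (599, -38, 18), (606, -42, 18), (621, -39, 6), (627, -44, 6), (608, -71, 42)]
263 [(566, -38, 31), (569, -45, 35), (579, -47, 31), (600, -38, 10), (609, -40, 6), (615, -45, 8), (597, -71, 41), (606, -73, 37)]
265 [(568, -36, 20), (575, -40, 19), (591, -36, 7), (598, -41, 6), (603, -46, 8), (587, -71, 39), (595, -73, 37), (608, -73, 28)]
267 [(567, -39, 16), (574, -42, 15), (585, -43, 8), (593, -46, 6), (577, -71, 38), (585, -74, 36), (597, -73, 28), (603, -78, 29)]
```

View pics/s14b.png

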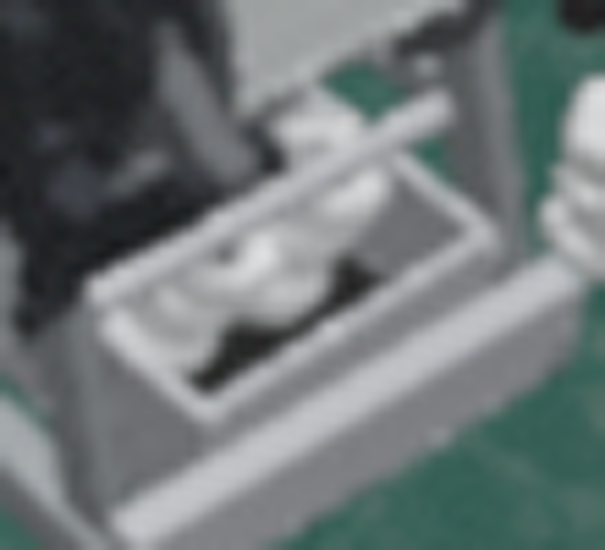

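```bash
sed -i 's/\[-.0155,.132\]/[-.0155,.131]/; s/\[.480,/[.481,/' cr.py; python3 cr.py 17 -.18
```

```text
t 13.5167 [ 0.4817 -0.0721  0.1307] q 3.147 rad 0.0566 F [ 0.2  5.5 -3.1] 0.0151 yaw/tilt [-0.032  0.997  0.065] [ 0.015  0.066 -0.998]
[0.31, -0.05, -0.97]
[0.32, 0.02, -0.93]
[0.48, 0.03, -0.86]
[0.63, 0.03, -0.76]
[0.76, 0.03, -0.64]
[0.86, 0.03, -0.49]
[0.93, 0.03, -0.33]
[0.98, 0.03, -0.16]
[0.99, 0.03, 0.02]
[0.97, 0.03, 0.2]
[0.92, 0.02, 0.37]
[0.84, 0.02, 0.53]
[0.73, 0.01, 0.67]
[0.6, 0.01, 0.79]
[0.45, 0.0, 0.88]
[0.28, -0.01, 0.95]
[0.11, -0.01, 0.98]
```

move_arm(
  steps=[
    [[0.2,0,-0.97,0,1],[0.3,0,-0.93,0,1],[0.5,0,-0.86,0,1],[0.63,0,-0.76,0,1],[0.76,0,-0.64,0,1]],
  ],
)

```text
time_s: 13.93
ee_pos: [0.4814, -0.0526, 0.1763]
ee_rot: [-2.165, -2.228, -0.093]
ft_force: [7.8, 10.5, -20.9]
grip_width: 0.0147
```

```bash
python3 cr.py 7 -.18
```

```text
t 13.9333 [ 0.4814 -0.0526  0.1763] q 2.257 rad 0.0586 F [  7.8  10.5 -20.9] 0.0147 yaw/tilt [-0.03   0.997  0.066] [ 0.018  0.066 -0.998]
[1.06, -0.01, -0.21]
[0.93, 0.03, -0.34]
[0.97, 0.03, -0.17]
[0.99, 0.03, 0.01]
[0.97, 0.03, 0.19]
[0.92, 0.02, 0.36]
[0.84, 0.02, 0.52]
```

move_arm(
  steps=[
    [[1.05,0,-0.2,0,1],[0.95,0,-0.3,0,1],[0.97,0,-0.1,0,1],[1.0,0,0.05,0,1],[1.0,0,0.2,0,1]],
  ],
)

```text
time_s: 14.35
ee_pos: [0.4809, -0.007, 0.188]
ee_rot: [-2.177, -2.228, -0.094]
ft_force: [2.2, -4.1, -5.6]
grip_width: 0.015
```

```bash
python3 cr.py 8 -.18
```

```text
t 14.35 [ 0.4809 -0.007   0.188 ] q 1.424 rad 0.0577 F [ 2.2 -4.1 -5.6] 0.015 yaw/tilt [-0.024  0.998  0.06 ] [ 0.024  0.061 -0.998]
[0.89, 0.02, 0.55]
[0.88, 0.01, 0.45]
[0.78, 0.0, 0.6]
[0.66, -0.0, 0.73]
[0.52, -0.01, 0.84]
[0.36, -0.01, 0.92]
[0.19, -0.02, 0.97]
[0.01, -0.02, 0.99]
```

move_arm(
  steps=[
    [[0.92,0,0.4,0,1],[0.88,0,0.45,0,1],[0.78,0,0.6,0,1],[0.66,0,0.73,0,1],[0.5,0,0.85,0,1]],
  ],
)

```text
time_s: 14.77
ee_pos: [0.4803, 0.0325, 0.1581]
ee_rot: [-2.181, -2.229, -0.088]
ft_force: [2.5, -12.9, -2.7]
grip_width: 0.0149
```

```bash
python3 cr.py 4 -.12
```

```text
t 14.7667 [0.4803 0.0325 0.1581] q 0.514 rad 0.0551 F [  2.5 -12.9  -2.7] 0.0149 yaw/tilt [-0.022  0.998  0.055] [ 0.024  0.056 -0.998]
[0.24, 0.06, 0.62]
[0.18, -0.01, 0.63]
[0.1, -0.01, 0.65]
[0.03, -0.02, 0.66]
```

move_arm(
  steps=[
    [[0.2,0,0.7,0,1],[0.15,0,0.7,0,1],[0.1,0,0.7,0,1],[0,0,0.6,0,1],[0,0,0,0,1],[0,0,0,0,1]],
  ],
)

```text
time_s: 15.27
ee_pos: [0.4803, 0.0375, 0.1267]
ee_rot: [-2.185, -2.229, -0.079]
ft_force: [1.8, -6.5, 3.4]
grip_width: 0.0147
```

```bash
python3 cr.py 4 -.12; python3 - <<'E'
from h import *
t=snap('scene','scene15')
a=t['image'][180:300,190:370,::-1];cv2.imwrite('pics/s15.png',cv2.resize(a,None,fx=4.4,fy=4.4,interpolation=cv2.INTER_CUBIC))
E
```

```text
t 15.2667 [0.4803 0.0375 0.1267] q -0.08 rad 0.0532 F [ 1.8 -6.5  3.4] 0.0147 yaw/tilt [-0.021  0.999  0.049] [ 0.022  0.05  -0.999]
[0.05, 0.06, 0.67]
[-0.2, -0.02, 0.63]
[-0.27, -0.02, 0.6]
[-0.34, -0.02, 0.56]
```

View pics/s15.png

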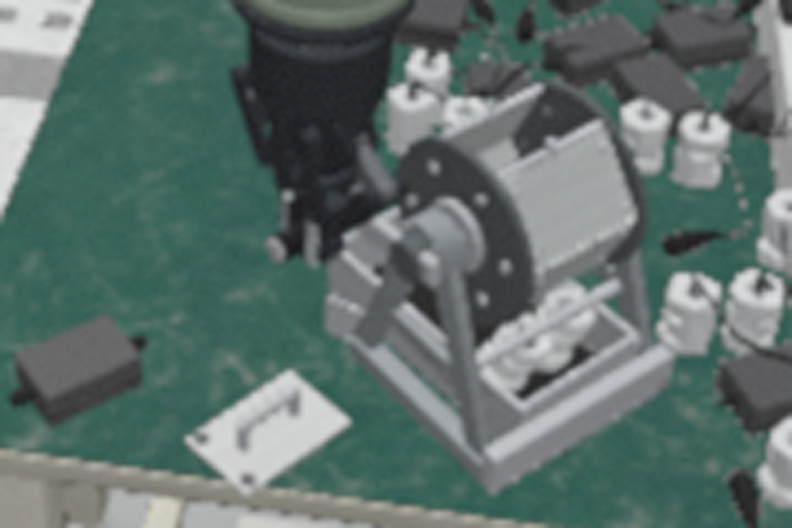

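move_arm(
  steps=[
    [[0,0,-0.35,0,1],[0,0,0,0,1],[0,0,0,0,0.5],[0,0,0,0,0.2],[0,0,0,0,0.1],[0,0,0,0,0.1],[0,0,0,0,0.1],[0,0,-1.5,0,0.1],[0,0,-2.5,0,0.1],[0,0,-2.5,0,0.1],[0,0,-3,0,0.1],[0,0,-3,0,0.1],[0,0,0,0,0.1]],
  ],
)

```text
time_s: 16.4
ee_pos: [0.4752, 0.0352, 0.2568]
ee_rot: [-2.176, -2.229, -0.072]
ft_force: [-0.2, 0.6, 0.7]
grip_width: 0.077
```

```bash
python3 hd.py 16; python3 - <<'E'
from h import *
t=snap('scene','scene16');s=snap('top','top16')
a=t['image'][180:300,190:370,::-1];cv2.imwrite('pics/s16.png',cv2.resize(a,None,fx=4.4,fy=4.4,interpolation=cv2.INTER_CUBIC))
P=cloud(t);g=t['image'].max(2)
m=(g<75)&(P[...,2]>.09)&(P[...,0]>.43)&(P[...,0]<.508)&(P[...,1]>0)&(P[...,1]<.08)&(P[...,2]<.17)
print(m.sum(),np.percentile(P[m],[2,50,98],axis=0).round(4).tolist())
E
```

```text
16.45 [0.4746 0.0352 0.2547] [ 0.   0.4 -0.8] 0.07655685382311676
[[-0.024  1.     0.012]
 [ 0.998  0.024  0.051]
 [ 0.05   0.013 -0.999]]
w 862 [[0.458, -0.0258, 0.1272], [0.482, 0.0347, 0.1378], [0.5037, 0.0444, 0.1415]]
90 [[0.4586, 0.029, 0.1283], [0.4765, 0.0339, 0.1379], [0.4973, 0.0408, 0.1416]]
```

View pics/s16.png

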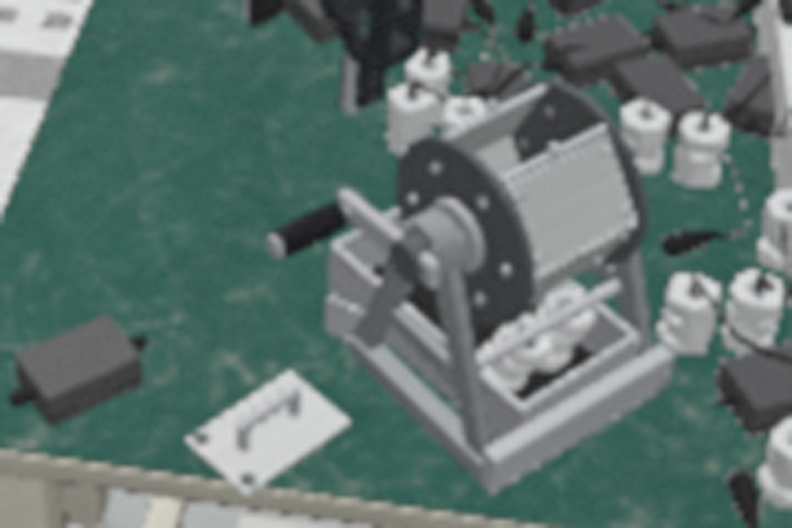

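View pics/w16.png

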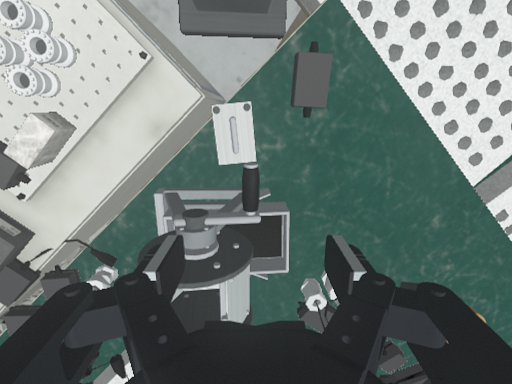

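move_arm(
  steps=[
    [[2,-0.5,-1.5,0,0.1],[3,-0.5,-1,0,0.1],[3,0,0,0,0.1],[3,0,0,0,0.1],[3,1,0,0,0.1],[3,1,0,0,0.1],[3,1,0,0,0.1],[3,1,0,0,0.1],[0,0,0,0,0.1],[0,0,0,0,0.1]],
  ],
)

```text
time_s: 17.38
ee_pos: [0.4934, 0.2737, 0.2758]
ee_rot: [-2.17, -2.217, -0.037]
ft_force: [0.1, -1.0, -0.7]
grip_width: 0.077
```

```bash
python3 - <<'E'
from h import *
t=snap('top','top17');s=snap('wrist','w17');o=observe();print(o['ee_pos'],o['ft_force'])
a=t['image'][150:230,250:350,::-1];cv2.imwrite('pics/t17.png',cv2.resize(a,None,fx=7,fy=7,interpolation=cv2.INTER_CUBIC))
E
```

```text
[0.49327018 0.27284945 0.27623987] [-0.42079186  0.29185217 -0.0293774 ]
```

View pics/t17.png

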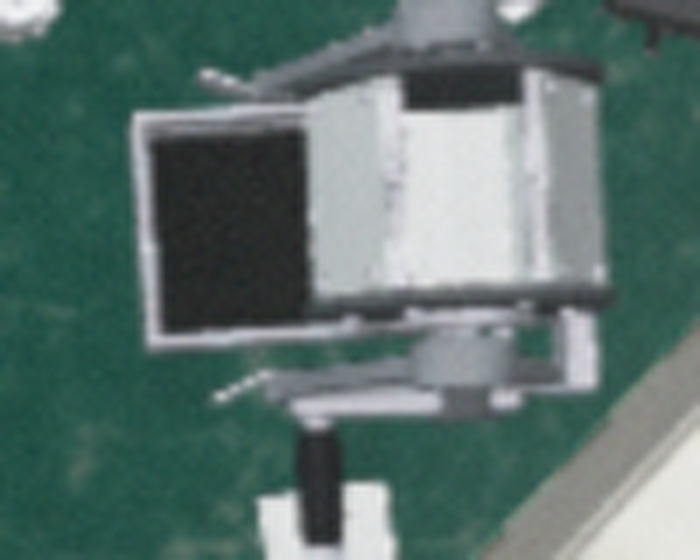

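View pics/w17.png

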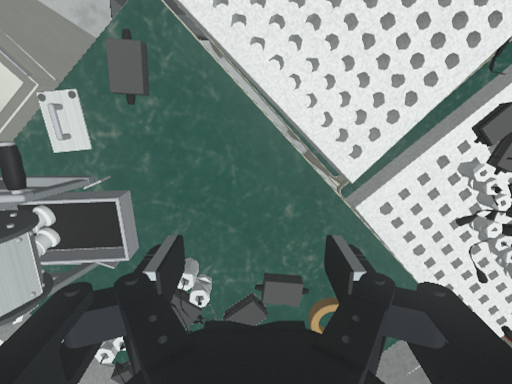

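```bash
python3 - <<'E'
from h import *
t=dict(np.load('pics/top17.npz'))
z=lambda u,v:(250+u/7-.43,150+v/7-.43)
for n,q,h in [('rear far',(135,115),.04),('rear near',(150,348),.04),('near side',(330,332),.04),('near side',(520,316),.04),('far side',(300,103),.04),('flare',(200,73),.03),('flare',(218,398),.03),('bar',(598,310),.03),('bar',(598,388),.03),('disc near L',(310,308),.135),('disc near R',(612,297),.135),('disc far R',(602,72),.135)]:
    print(n,ray(t,*z(*q),h).round(4))
s=dict(np.load('pics/w17.npz'))
a=s['image'][150:300,0:160,::-1];cv2.imwrite('pics/w17z.png',cv2.resize(a,None,fx=4,fy=4,interpolation=cv2.INTER_CUBIC))
E
```

```text
rear far [0.6378 0.0986 0.04  ]
rear near [0.5406 0.0948 0.04  ]
near side [0.5457 0.0204 0.04  ]
near side [ 0.5506 -0.0581  0.04  ]
far side [0.6413 0.0299 0.04  ]
flare [0.6566 0.0704 0.03  ]
flare [0.5199 0.0666 0.03  ]
bar [ 0.5532 -0.0927  0.03  ]
bar [ 0.5207 -0.0913  0.03  ]
disc near L [0.5482 0.0389 0.135 ]
disc near R [ 0.5499 -0.0745  0.135 ]
disc far R [ 0.6354 -0.0743  0.135 ]
```

View pics/w17z.png

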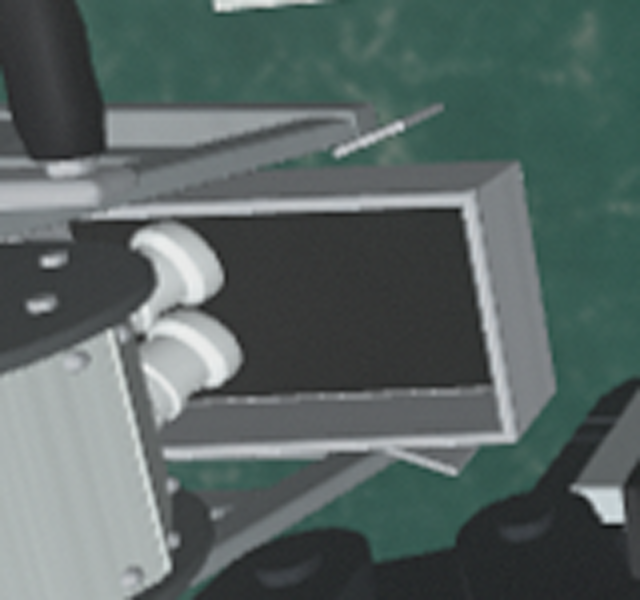

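```bash
python3 -c "
from cell import close_job; print(close_job())"
```

```text
the job is handed in; nothing more can be done
None
```

I slid the tray home, cranked the drum to port down so both couplings fell into the tray, then cranked it back to port up. I let go and handed the job in at about 17.5 s of the 64 s allowed.

I gripped the tray by its rear wall and dragged it flat along the table until it stopped at the stop bar.

**Last checks:**
- **Tray:** its centre was about 27 mm short of the stand's origin (25 mm is nominal), about 5 mm off the middle. It was about 0.03–0.04 rad askew relative to the stand.
- **Couplings:** both showed in the tray in the wrist view, and the top view showed an empty drum.
- **Drum:** it stood at about -0.04 rad, so the port was practically straight up.
- **Other things:** the cover and the adapters showed in the same places in the pictures before and after. The arm was clear of everything.

**What went wrong or disagreed:**
- **Drum nudged:** while backing off after releasing the tray, the gripper apparently brushed the drum or crank and turned it from about 0.1 to 0.3 rad. That is within the 0.6 rad allowed for the first step.
- **Tray not straight:** I tried to centre the tray, but only its rear moved, so it stayed slightly askew.
- **Camera differences:** the cameras disagreed by up to about 5 mm on positions and 0.03 rad on angles. By one pair of readings the tray's skew could have been as much as 0.07 rad, still under the 0.1 limit.

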